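Bring the spoke nipples round to the truing gauge

ROBOT

A 6-joint arm with a two-finger parallel gripper is mounted at the origin on the work surface. World frame = base frame: x ahead of the robot, y to its left, z up, the work surface at z = 0. Lengths are in m, angles in rad, forces in N, time in s.
With the tool pointing down it reaches from about 0.325 to 0.75 m from the base axis. Payload 7.6 kg.
Tool frame: the origin (TCP) lies on the centre line of the jaws, within the pads' length; the fingertips stand 17 mm ahead of it and the grasp point (between the pads) lies 2 mm behind it; z points along the fingers, y is the line along which they close (so a half turn about z gives the same grasp; the last joint's range is limited). The gripper opens to 85 mm and grips with 20 to 120 N. Pads are 22 mm wide; open, the fingers measure 114 mm over their backs; the gripper's body (76 mm by 85 mm) begins 54 mm behind the grasp point. The pads swing forward as they close: fully open they stand 13 mm farther back than shut.
Start: joints at [-1.343, 0.052, 1.401, -0, 1.689, -0.07], TCP at [0.154, -0.502, 0.248] pointing down, gripper open.
Joint ranges: [-2.9, 2.9], [-0.91, 2.17], [0.12, 2.37], [-1.06, 4.2], [0.26, 2.73], [-2.93, 2.93]. Speed limits (rad/s): [2.57, 2.57, 3.01, 3.14, 3.14, 3.14].

INTERFACE

Orientations are given as a unit quaternion [x, y, z, w].
In Python, from cell import telemetry, get_image, camera_model, env gives the robot as it stands. The module is installed in compiled form; this text tells all that it offers.
- The arm moves only by the tool servo_tool, never from a script. Its argument "increments" is one flat list of numbers, 7 for each row, row after row: the turn, a rotation vector about the tool's x, y, z normalised to -1 to 1, where 1 is 0.08 rad, then the shift along the tool's x, y, z normalised to -1 to 1, where 1 is 0.025 m, then the opening, from -1 (shut) to 1 (fully open), so that 0 is half open. A call has 1 to 12 rows; each row shifts and turns the commanded pose from where the row before left it, along the tool's axes as they then stand; what a row does not reach is not made up. A row lasts 1/12 s, in which the tool goes at most 41.7 mm and 7.16 degrees, less where a joint would pass 70% of its speed; a pose out of reach is approached as far as the arm can. A call with a number of a shift or a turn outside -1 to 1 is refused whole. A call with a gripper value outside its range is refused whole. The fingers move at their own pace and stop on an object; "force" is the grip in N (left out, the last holds). Time passes only in rows, so rows that do not move let the fingers close. It gives the time, the measured TCP pose, the force, the opening and the grip force at its end, in the units of the state.
- telemetry.get_state(): the state, without advancing time (a new reading comes with each control period).
- get_image(name): name is "scene" or "top" or "wrist"; returns (picture, depth): 384x512x3 uint8, red, green, blue; 384x512 float32, m along the optical axis (not along the pixel's ray), 0 where there is no reading.
- camera_model(name): a dict with "intrinsics" (3x3 intrinsics, pixels), "R" (3x3) and "t" (3): a world point X has camera coordinates R X + t. Camera axes: x right, y down, z forward; pixel columns grow to the right and rows downward; lengths in m; the calibration is good to about 2 mm. A picture is of the moment at which its call begins: read the wrist's pose just before it. camera_model takes no time and is no camera call; for the wrist camera it gives the pose at the moment of the call.
- env.finish_job(): hands the job in; it is judged then, once.
The state is a dict: "time_s": time; "joint_positions": joint angles; "qvel": joint speeds; "effort": joint torques, N m; "tcp_pos": TCP position; "orientation": TCP orientation; "ft_force": force on the tool from outside, world axes, zero at the start; "moment": the same for the moment, N m; "width": finger opening in m; "grasp_force": force on a finger pad.
Only numpy, scipy, OpenCV 4.12 (cv2) and the standard library are available. Lean on these libraries where they do the work, as an engineer would, in place of code of your own. Each camera call takes 0.05 s, during which the arm holds its last target. There are 200 camera calls.

TASK

Turn the round plywood parts carousel by pushing its rim round with a fingertip until the low steel dish of spoke nipples stands squarely in front of the black truing gauge. Turn it gently, either way round, and leave it standing still. Nothing is to be gripped or lifted: do not touch the things in the bays, and leave the gauge, the tire lever and the bowl of cleats where they are.

Things in the scene. Friction and masses are not known exactly. Their poses are not given: they have to be found in the camera images.
- carousel_base: fixed round swivel base of the parts carousel, 170 mm across, 20 mm high, screwed to the slate; origin on the turning axis at the slate's surface (z = 0), z up; its -x axis points along the line from the turning axis to the truing gauge's centre
- tray: the carousel's turning plywood tray: 250 mm across, 20 to 56 mm above the slate, open on top, floor and rim 6 mm thick, six radial dividers as high as the rim. Origin on the axis at its underside, z up. Bay centres lie at 0, 60, ... 300 degrees from its x axis (counter-clockwise from above), dividers at 30, 90, ... 330. Turns endlessly either way; bearing friction of about 0.1 N m friction holds it
- tab (a point): middle of one of the six finger tabs, 137 mm from the axis, 41 mm above the slate, at 30 degrees from the tray's x axis. Each divider runs out through the rim as such a flat upright tab, 6 mm thick, from 125 to 150 mm from the axis, 26 to 56 mm above the slate; a push of about 1 N on its flank turns the tray
- nipple_dish: low round steel dish with brass spoke nipples in it, 62 mm across and 17 mm high, loose in one of the bays, about 80 mm from the axis, on the bay floor 26 mm above the slate; origin at the centre of its underside, z up. The wanted item
- screw_cup: upright stainless cup with thumb screws, 47 mm across, 52 mm high (its rim about 78 mm above the slate), loose in another bay; origin at the centre of its underside, z up
- pulley: flat black derailleur pulley, 47 mm over its teeth, 8 mm thick, lying loose in another bay; origin at the centre of its underside
- spacer: aluminium ring, 45 mm across, 14 mm high, lying loose in another bay; origin at the centre of its underside
- patch_tin: rectangular metal tin 52 x 36 x 18 mm, loose in another bay; origin at the centre of its underside
- truing_gauge: black aluminium wheel-truing gauge standing loose on the slate beside the carousel, 0.95 kg: foot plate 80 x 110 x 10 mm, post 150 mm high, caliper beam with two feelers and a side knob about 112 mm up. It reaches 47 mm from its origin towards the carousel and 68 mm sideways; origin at the centre of the foot's underside, 250 to 290 mm from the carousel's axis; its -x axis faces the carousel
- tire_lever: green plastic tire lever, 127 mm long, 18 mm wide, 16 mm high at its turned-up tip, lying on the slate between the robot and the carousel; origin at its middle, x along its length
- cleat_bowl: white ceramic bowl holding shoe cleats, 104 mm across, 42 mm high, standing on the slate to the left of the carousel; origin at the centre of its underside
Mind the look-alikes: they are no part of the job. What is shaped like the nipple_dish but purple or turquoise is not meant.

How it is judged:
At the end, for the whole second after the job is handed in: The nipple dish stands flat in its bay on the gauge's side of the carousel, its centre within 18 mm (about 13 degrees) of the straight line from the turning axis to the gauge's centre, and the tray is at rest (x of nipple_dish in the frame of carousel_base below -0.055 m and y of nipple_dish in the frame of carousel_base between -0.018 and 0.018 m and height (world z) of nipple_dish between 0.02 and 0.032 m and angular speed of tray below 0.05 rad/s and linear speed of nipple_dish below 0.02 m/s); the robot touches nothing.
It fails at once if something in a bay is lifted more than 14 mm or tipped over (height (world z) of any of nipple_dish, screw_cup, pulley, spacer, patch_tin above 0.04 m or angle between any of nipple_dish, screw_cup's own z axis and vertical above 0.5 rad).
It fails at once if the robot touches something in a bay (contact force between any of the arm, the fingers and nipple_dish above 1 N or contact force between any of the arm, the fingers and screw_cup above 1 N or contact force between any of the arm, the fingers and pulley above 1 N or contact force between any of the arm, the fingers and spacer above 1 N or contact force between any of the arm, the fingers and patch_tin above 1 N).
It fails at once if the tray is gripped or shoved hard: the fingers press on it with more than 30 N in all (contact force between the fingers and tray above 30 N).
It fails at once if the tray is spun faster than 2.5 rad/s (angular speed of tray above 2.5 rad/s).
It fails at once if the gauge, the tire lever or the bowl is moved more than 10 mm (distance of any of truing_gauge, tire_lever, cleat_bowl from where it was at the start of the episode above 0.01 m).
It also fails if it takes over 64 s, if anything falls off the work surface, if the arm or the gripper's body presses on something with over 40 N, if the wrist force passes 120 N, or if a joint passes its speed limit or range.

## Working session

There is one attempt and no reset: what is moved stays moved. The work goes in short steps, Python scripts to look and compute and a tool call to move; the robot and the scene stay as the last step left them, time stands still between calls to the robot, and variables do not carry over. Pictures are saved under pics/ and viewed, at most 10 in all, crops included, and the job is handed in when it is done.

Besides the shell and the picture viewer there is one more tool, called after "Call:" as name(argument=value, ...) on one line, values as JSON. servo_tool: Moves the arm, as the interface text tells. Scaled input: -1 to 1 covers 0.025 m each way for a shift and 0.08 rad each way for a turn. Its arguments: {"type":"object","properties":{"increments":{"type":"array","items":{"type":"number"}},"force":{"type":"number"}},"required":["increments"]}

```bash
mkdir -p pics
python3 - <<'E'
from cell import telemetry,get_image,camera_model
import cv2,numpy as np
for n in("top","scene"):
    p,d=get_image(n); cv2.imwrite(f"pics/{n}0.png",p[:,:,::-1]); np.save(f"pics/{n}0.npy",d)
    c=camera_model(n); print(n,c["intrinsics"],c["R"],c["t"])
print(telemetry.get_state())
E
```

```text
top [[476.99867055   0.         252.87203846]
 [  0.         476.99867055 194.20516503]
 [  0.           0.           1.        ]] [[ 0.01439088 -0.99981747  0.01256706]
 [-0.98179722 -0.01650979 -0.18921322]
 [ 0.18938616 -0.00961536 -0.9818556 ]] [0.04533511 0.53858906 1.0310698 ]
scene [[381.22414562   0.         264.29297849]
 [  0.         381.22414562 195.19089457]
 [  0.           0.           1.        ]] [[ 0.17664975  0.98417863 -0.01368509]
 [ 0.7810119  -0.14861793 -0.60657492]
 [-0.59901192  0.09646309 -0.79490854]] [-0.13488338 -0.39548268  1.34453415]
{'time_s': 0.1, 'joint_positions': array([-1.34325882e+00,  5.27859335e-02,  1.40162926e+00, -7.69276867e-06,
        1.68859724e+00, -7.02867355e-02]), 'qvel': array([ 0.00014922, -0.00061619, -0.00345195,  0.00095127, -0.00015193,
        0.00137795]), 'effort': array([ 9.68836466e-04, -3.82580459e+01, -3.60983741e+01, -8.16630245e-05,
        4.76596324e-03,  2.00476069e-05]), 'tcp_pos': array([ 0.15402765, -0.50164012,  0.2475472 ]), 'orientation': array([ 9.88932881e-01,  1.48361901e-01, -5.95660423e-05, -7.07395709e-04]), 'ft_force': array([ 0.9051497 , -0.14361802, -0.57341505]), 'moment': array([0.02048895, 0.02263949, 0.00770926]), 'grasp_force': 0.0, 'width': 0.08549646539360775}
```

View pics/top0.png

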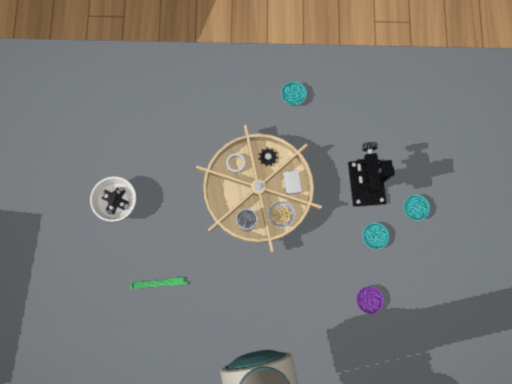

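View pics/scene0.png

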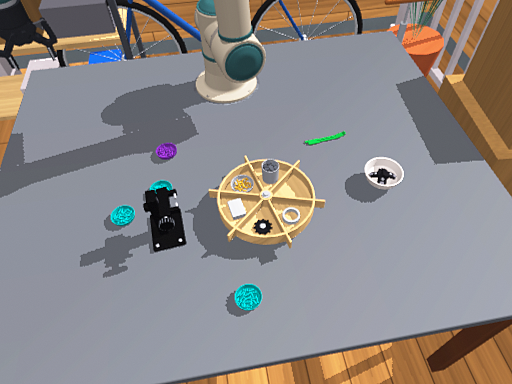

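The top view shows the dish at (282,214), the cup at (247,219), the axis hub at (259,187) and the gauge foot around (369,183). The tin is in the bay now facing the gauge, so the dish needs roughly 50° counter-clockwise. I'll measure these next.

```bash
cat > h.py <<'E'
import numpy as np,cv2
from cell import get_image,camera_model,telemetry
def ray(c,uv,z):
    K,R,t=c["intrinsics"],np.array(c["R"]),np.array(c["t"]); o=-R.T@t
    d=R.T@np.linalg.inv(K)@np.array([uv[0],uv[1],1.]); return (o+d*(z-o[2])/d[2])[:2]
def proj(c,X):
    q=c["R"]@np.array(X)+c["t"]; q=c["intrinsics"]@q; return q[:2]/q[2]
E
python3 - <<'E'
from h import *
c=camera_model("top"); im=cv2.imread("pics/top0.png"); hsv=cv2.cvtColor(im,cv2.COLOR_BGR2HSV)
# wood mask of the carousel
m=cv2.inRange(hsv,(10,60,90),(30,255,255)); m[:100]=0
n,l,s,ce=cv2.connectedComponentsWithStats(m); i=1+s[1:,4].argmax(); print(s[i],ce[i])
pts=np.argwhere(l==i)[:,::-1]
P=np.array([ray(c,p,.056) for p in pts])
o=cv2.morphologyEx((l==i).astype(np.uint8),cv2.MORPH_CLOSE,np.ones((25,25)))
o=cv2.morphologyEx(o,cv2.MORPH_OPEN,cv2.getStructuringElement(cv2.MORPH_ELLIPSE,(41,41)))
k=max(cv2.findContours(o,0,2)[0],key=cv2.contourArea)
W=np.array([ray(c,p[0],.056) for p in k],np.float32)
A=np.c_[2*W,np.ones(len(W))]; x=np.linalg.lstsq(A,(W**2).sum(1),rcond=None)[0]
C=x[:2]; print("axis",C,"r",np.sqrt(x[2]+C@C),"hub",ray(c,(259,187),.056))
r=np.hypot(*(P-C).T); a=np.degrees(np.arctan2(*(P-C).T[::-1]))
sel=(r>.133)&(r<.155); ph=np.degrees(np.angle(np.exp(6j*np.radians(a[sel])).mean()))/6
print("tab angle mod60",ph, np.histogram(a[sel],bins=np.arange(-180,181,10)))
G=np.mean([ray(c,p,.01) for p in((349,163),(383,159),(388,204),(354,207))],0)
print("gauge",G)
for nme,z,uv in(("dish",.043,(282,214)),("cup",.078,(247,219)),("lever1",.01,(130,287)),("lever2",.01,(187,282))):
    q=ray(c,uv,z);print(nme,q,np.hypot(*(q-C)),np.degrees(np.arctan2(*(q-C)[::-1])))
print("gauge dist",np.hypot(*(G-C)),np.degrees(np.arctan2(*(G-C)[::-1])))
g=cv2.inRange(hsv,(0,0,0),(180,255,45));g[:, :330]=0;g[:,400:]=0
y=im[195:235,262:302]; cv2.imwrite("pics/crop.png",cv2.resize(im[110:265,190:400],None,fx=3.5,fy=3.5,interpolation=2))
E
```

```text
[ 196  125  126  127 7496] [255.99426361 186.25426894]
axis [0.55443218 0.0419954 ] r 0.12495746199287688 hub [0.55373222 0.0401329 ]
tab angle mod60 12.589981216113673 (array([ 0, 21,  0,  0,  0,  0,  1, 31,  0,  0,  0,  0,  0, 26,  0,  0,  0,
        0,  0, 20,  0,  0,  0,  0,  0, 26,  0,  0,  0,  0,  0, 24,  0,  0,
        0,  0]), array([-180, -170, -160, -150, -140, -130, -120, -110, -100,  -90,  -80,
        -70,  -60,  -50,  -40,  -30,  -20,  -10,    0,   10,   20,   30,
         40,   50,   60,   70,   80,   90,  100,  110,  120,  130,  140,
        150,  160,  170,  180]))
gauge [ 0.57734723 -0.22084373]
dish [ 0.49474566 -0.01312066] 0.08124198831138676 -137.27982683680784
cup [0.4771461  0.06604864] 0.08094255036751515 162.71263439252846
lever1 [0.32711807 0.32844141] 0.3656815836828502 128.43435734002952
lever2 [0.3401153 0.2000531] 0.2662967556066165 143.59139789871912
gauge dist 0.2638361342582809 -85.01739313007565
```

View pics/crop.png

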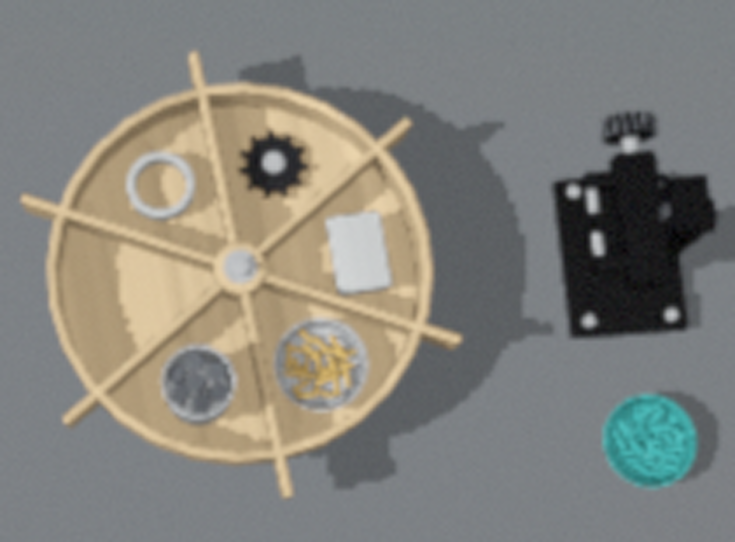

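The crop confirms the layout: the dish is in the lower-right bay, and the tab nearest the robot is at crop pixel (285,490). The axis is at about (0.554, 0.0415). The dish is at -137° and the gauge at -85°, so I turn +52° by pushing the -167° tab. First I shut the fingers and move over.

Call:
servo_tool(increments=[0,0,0,0.9,-0.6,0,-1,0,0,0,0.9,-0.6,0,-1,0,0,0,0.9,-0.6,0,-1,0,0,0,0.9,-0.6,0,-1,0,0,0,0.9,-0.6,0,-1,0,0,0,0.9,-0.6,0,-1,0,0,0,0.9,-0.6,0,-1,0,0,0,0.9,-0.6,0,-1,0,0,0,0.9,-0.6,0,-1,0,0,0,0.9,-0.6,0,-1,0,0,0,0.9,-0.6,0,-1,0,0,0,0.9,-0.6,0,-1])

```text
time_s: 1.1
tcp_pos: [0.3599, -0.2493, 0.248]
orientation: [0.989, 0.148, -0.0, -0.0]
ft_force: [0.1, -1.0, 0.6]
width: 0.0001
grasp_force: 0.0
```

Call:
servo_tool(increments=[0,0,0,0.46,-0.95,0,-1,0,0,0,0.46,-0.95,0,-1,0,0,0,0.46,-0.95,0,-1,0,0,0,0.46,-0.95,0,-1,0,0,0,0.46,-0.95,0,-1,0,0,0,0.46,-0.95,0,-1,0,0,0,0.46,-0.95,0,-1,0,0,0,0.46,-0.95,0,-1,0,0,0,0.46,-0.95,0,-1,0,0,0,0.46,-0.95,0,-1,0,0,0,0.46,-0.95,0,-1,0,0,0,0.46,-0.95,0,-1])

```text
time_s: 2.1
tcp_pos: [0.4075, 0.0637, 0.248]
orientation: [0.989, 0.148, -0.0, 0.0]
ft_force: [0.7, -0.0, 0.5]
width: -0.0003
grasp_force: 0.0
```

Call:
servo_tool(increments=[0,0,0,0,0,0,-1,0,0,0,0,0,0,-1,0,0,0,0,0,0,-1,0,0,0,0,0,0,-1])

```text
time_s: 2.43
tcp_pos: [0.4076, 0.0616, 0.2481]
orientation: [0.989, 0.148, -0.0, 0.0]
ft_force: [-0.2, -0.3, 0.5]
width: 0.0006
grasp_force: 0.0
```

Call:
servo_tool(increments=[0,0,0,0,0,0.9,-1,0,0,0,0,0,0.9,-1,0,0,0,0,0,0.9,-1,0,0,0,0,0,0.9,-1,0,0,0,0,0,0.9,-1,0,0,0,0,0,0.9,-1,0,0,0,0,0,0,-1])

```text
time_s: 3.02
tcp_pos: [0.4052, 0.0612, 0.109]
orientation: [0.989, 0.147, -0.004, -0.0]
ft_force: [-0.3, -0.1, -0.7]
width: -0.0001
grasp_force: 0.0
```

Run:
```python
from h import *
a=get_image("wrist")[0];b=get_image("scene")[0]
b=cv2.resize(b[100:260,170:370],(480,384))
cv2.imwrite("pics/w1.png",cv2.resize(np.hstack([cv2.resize(a,(400,300)),cv2.resize(b,(400,300))]),(800,300))[:,:,::-1])
```

```text
(no output)
```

View pics/w1.png

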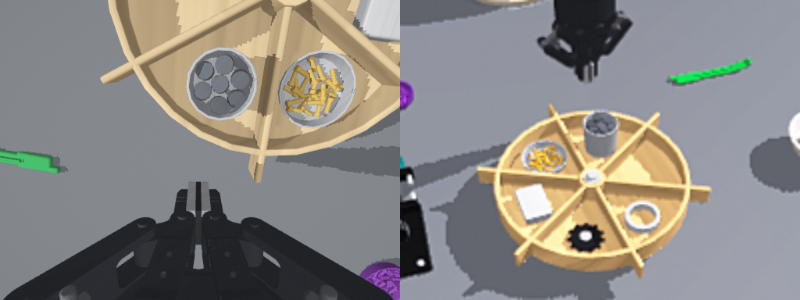

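The shut fingertip stands just outside the rim, left (+y) of the tab at (257,165) in the wrist view. The dish, cup and lever are all clear, so I lower and then push along the arc.

Call:
servo_tool(increments=[0,0,0,0,0,0.6,-1,0,0,0,0,0,0.6,-1,0,0,0,0,0,0.6,-1,0,0,0,0,0,0.4,-1,0,0,0,0,0,0,-1,0,0,0,0,0,0,-1])

```text
time_s: 3.62
tcp_pos: [0.4082, 0.0622, 0.0593]
orientation: [0.989, 0.148, 0.0, 0.0]
ft_force: [-0.8, 0.0, 0.3]
width: 0.0002
grasp_force: 0.0
```

```bash
cat > plan.py <<'E'
# arc plan: rows per call, tool x held at arc-following heading; usage plan.py end_angle n dpsi_per_row(norm)
import sys
from h import *
from scipy.spatial.transform import Rotation as Ro
end,n,tz=float(sys.argv[1]),int(sys.argv[2]),float(sys.argv[3])
C=np.array([.554,.0415]); s=telemetry.get_state(); p=s["tcp_pos"]; R=Ro.from_quat(s["orientation"])
d=p[:2]-C; a0=np.degrees(np.arctan2(d[1],d[0]))%360; r0=np.hypot(*d); print("pos",p,"ang",a0,"r",r0,"f",s["ft_force"],"x dir",np.degrees(np.arctan2(*R.as_matrix()[1::-1,0])))
for k in range(1,n+1):
    a=np.radians(a0+(end-a0)*k/n); r=r0+(.146-r0)*k/n
    q=np.r_[C+r*np.array([np.cos(a),np.sin(a)]),.053]
    R=R*Ro.from_rotvec([0,0,tz*.08])   # turn then shift along resulting axes differs by <2 deg
    print(k,np.round(R.inv().apply(q-p)/.025,2)); p=q
E
python3 plan.py 236 24 -0.35
```

```text
pos [0.40821762 0.0622071  0.05926814] ang 171.9157203411457 r 0.1472456654045198 f [-0.78166502  0.04240512  0.27705326] x dir 17.04432687392798
1 [-0.12  0.25  0.25]
2 [-0.11  0.25 -0.  ]
3 [-0.11  0.25  0.  ]
4 [-0.1   0.25  0.  ]
5 [-0.1   0.26  0.  ]
6 [-0.09  0.26  0.  ]
7 [-0.09  0.26  0.  ]
8 [-0.08  0.26  0.  ]
9 [-0.08  0.26  0.  ]
10 [-0.07  0.26  0.  ]
11 [-0.07  0.26  0.  ]
12 [-0.06  0.27  0.  ]
13 [-0.06  0.27  0.  ]
14 [-0.05  0.27  0.  ]
15 [-0.05  0.27  0.  ]
16 [-0.04  0.27  0.  ]
17 [-0.04  0.27  0.  ]
18 [-0.03  0.27  0.  ]
19 [-0.03  0.27  0.  ]
20 [-0.02  0.27  0.  ]
21 [-0.02  0.27  0.  ]
22 [-0.01  0.27  0.  ]
23 [-0.01  0.27  0.  ]
24 [-0.    0.27  0.  ]
```

Call:
servo_tool(increments=[0,0,-0.35,-0.12,0.25,0.25,-1,0,0,-0.35,-0.11,0.25,0,-1,0,0,-0.35,-0.11,0.25,0,-1,0,0,-0.35,-0.1,0.25,0,-1,0,0,-0.35,-0.1,0.26,0,-1,0,0,-0.35,-0.09,0.26,0,-1,0,0,-0.35,-0.09,0.26,0,-1,0,0,-0.35,-0.08,0.26,0,-1,0,0,-0.35,-0.08,0.26,0,-1,0,0,-0.35,-0.07,0.26,0,-1,0,0,-0.35,-0.07,0.26,0,-1,0,0,-0.35,-0.06,0.27,0,-1])

```text
time_s: 4.62
tcp_pos: [0.4181, -0.0184, 0.0538]
orientation: [0.95, 0.312, 0.001, 0.0]
ft_force: [0.7, 0.5, 0.4]
width: -0.0001
grasp_force: 0.3
```

```bash
cat > look.py <<'E'
from h import *
im=get_image("top")[0][:,:,::-1].copy(); c=camera_model("top"); C=np.array([.554,.0415])
hsv=cv2.cvtColor(im,cv2.COLOR_BGR2HSV); m=cv2.inRange(hsv,(10,60,90),(30,255,255)); m[:100]=0
P=np.array([ray(c,p,.056) for p in np.argwhere(m)[:,::-1]])-C
r=np.hypot(*P.T); a=np.arctan2(P[:,1],P[:,0]); s=(r>.133)&(r<.155)
t=np.degrees(np.angle(np.exp(6j*a[s]).mean()))/6
print("tray turn mod60 from start",(t-12.6)%60,"n",s.sum()); cv2.imwrite("pics/last.png",im)
E
python3 look.py; python3 plan.py 237 12 -0.35
```

```text
tray turn mod60 from start 17.655757676089713 n 120
pos [ 0.41854198 -0.01927881  0.05393235] ang 204.16535066204693 r 0.14846864432120493 f [-0.02440394 -0.28138148  0.79740924] x dir 36.45653859037203
1 [-0.05  0.28  0.04]
2 [-0.05  0.28  0.  ]
3 [-0.04  0.28  0.  ]
4 [-0.04  0.28  0.  ]
5 [-0.03  0.28  0.  ]
6 [-0.03  0.28  0.  ]
7 [-0.02  0.28  0.  ]
8 [-0.01  0.28  0.  ]
9 [-0.01  0.28  0.  ]
10 [-0.    0.28  0.  ]
11 [0.   0.28 0.  ]
12 [0.01 0.28 0.  ]
```

Call:
servo_tool(increments=[0,0,-0.35,-0.05,0.28,0,-1,0,0,-0.35,-0.05,0.28,0,-1,0,0,-0.35,-0.04,0.28,0,-1,0,0,-0.35,-0.04,0.28,0,-1,0,0,-0.35,-0.03,0.28,0,-1,0,0,-0.35,-0.03,0.28,0,-1,0,0,-0.35,-0.02,0.28,0,-1,0,0,-0.35,-0.01,0.28,0,-1,0,0,-0.35,-0.01,0.28,0,-1,0,0,-0.35,0,0.24,0,-1,0,0,-0.35,0,0.18,0,-1,0,0,-0.35,0,0.12,0,-1])

```text
time_s: 5.67
tcp_pos: [0.4658, -0.0774, 0.0534]
orientation: [0.885, 0.466, 0.001, 0.001]
ft_force: [-1.0, -0.6, -0.3]
width: -0.0001
grasp_force: 0.4
```

```bash
python3 look.py; python3 plan.py 240 6 -0.2
```

```text
tray turn mod60 from start 47.12776850569719 n 115
pos [ 0.4661238  -0.07759437  0.05344031] ang 233.57748650360213 r 0.1480057259859351 f [ 0.57895153 -0.63026154  0.31216588] x dir 55.67966549091631
1 [0.01 0.11 0.02]
2 [0.01 0.11 0.  ]
3 [0.01 0.11 0.  ]
4 [0.01 0.11 0.  ]
5 [0.01 0.11 0.  ]
6 [0.01 0.11 0.  ]
```

Call:
servo_tool(increments=[0,0,-0.2,0.01,0.09,0,-1,0,0,-0.2,0.01,0.09,0,-1,0,0,-0.2,0.01,0.09,0,-1,0,0,-0.2,0.01,0.09,0,-1,0,0,-0.2,0.01,0.09,0,-1,0,0,-0.2,0.01,0.09,0,-1,0,0,0,0,0,0,-1])

```text
time_s: 6.3
tcp_pos: [0.4776, -0.0831, 0.0521]
orientation: [0.861, 0.508, 0.0, 0.0]
ft_force: [-0.1, -0.5, 0.2]
width: -0.0001
grasp_force: 0.0
```

Call:
servo_tool(increments=[0,0,0,-0.1,-0.3,0,-1,0,0,0,-0.1,-0.3,0,-1,0,0,0,-0.1,-0.3,0,-1,0,0,0,0,0,-0.6,-1,0,0,0,0,0,-0.8,-1,0,0,0,0,0,-0.8,-1,0,0,0,-0.4,0,-0.8,-1,0,0,0,-0.5,0,-0.8,-1,0,0,0,-0.5,0,-0.8,-1,0,0,0,-0.5,0,-0.8,-1,0,0,0,0,0,0,-1,0,0,0,0,0,0,-1])

```text
time_s: 7.3
tcp_pos: [0.4307, -0.1205, 0.1878]
orientation: [0.862, 0.508, 0.001, 0.001]
ft_force: [0.3, 0.2, 0.4]
width: -0.0
grasp_force: 0.0
```

```bash
python3 look.py
python3 - <<'E'
from h import *
im=cv2.imread("pics/last.png");c=camera_model("top")
hsv=cv2.cvtColor(im,cv2.COLOR_BGR2HSV)
cv2.imwrite("pics/fin.png",cv2.resize(im[110:270,180:400],None,fx=3.5,fy=3.5))
C=np.array([.554,.0415]);G=np.array([.577,-.221]);u=(G-C)/np.hypot(*(G-C))
print("ideal dish px in crop",(proj(c,np.r_[C+.08*u,.043])-[180,110])*3.5, "±18mm", [(proj(c,np.r_[C+.08*u+s*.018*np.array([-u[1],u[0]]),.043])-[180,110])*3.5 for s in(1,-1)])
E
```

```text
tray turn mod60 from start 52.124908104918795 n 146
ideal dish px in crop [395.4689962 264.7135278] ±18mm [array([393.04241813, 238.01887375]), array([397.91059855, 291.57346328])]
```

View pics/fin.png

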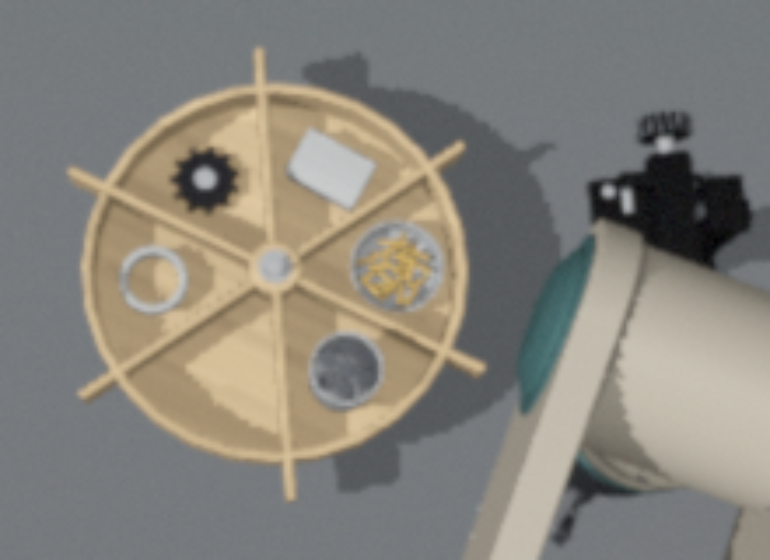

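The final view shows the dish at crop pixel (397,266), against an ideal of (395,265). The tray has turned 52.1° and the arm is lifted clear, so I'm handing it in.

```bash
python3 -c "
from cell import env
print(env.finish_job())"
```

```text
the job is handed in; nothing more can be done
None
```

I turned the carousel about 52° counter-clockwise. The nipple dish ended up squarely in front of the truing gauge, within about 1 mm of the line in the last top view. The arm is lifted clear and the job is handed in, though the hand-in gave back no verdict.

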